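# Load the tape cassette and click the label printer's lid shut

## Task

Load the yellow tape cassette into the label printer, nose towards the keypad, pressed fully home on the floor of its well. Then swing the lid down and press its free edge until the catch clicks and holds it shut. Feel for the click and press no harder than it takes (28 N would crack the lid), and leave the blue cassette and the other things on the desk where they are.

Things in the scene. Friction and masses are not known exactly. Their poses are not given: they have to be found in the camera images.
- printer: White and grey desktop label printer, 240 x 200 mm, 60 mm high without its lid, fixed. Origin: centre of its underside, on the desk; +x from its keypad (front, deck 46 mm high) to the lid's hinge (back), z up. Behind the keypad an open well for the cassette: rims 60 mm high, floor 30 mm above the desk, front wall 24 mm before the origin, back wall 69 mm behind it.
- bay (a point): Centre of the well's floor, 30 mm above the desk, 22.5 mm behind the printer's origin, axes as the printer's. Cassette home: its origin here, same yaw, 1.5 mm play all round, top 52 mm above the desk. Black guides as high, with 4 mm lead-in slopes, flank both its ends; from x -21 to +26 mm finger recesses 36 mm wide, down to the floor, lie free on both sides (y) of it.
- contact_plate_face (a point): Brass sprung plate, 24 mm wide, standing 4 mm out of the well's back wall; this point is the middle of its face, 44 mm above the desk. Its top, at 56 mm, is sloped. It yields, pushes the cassette forward with 3 to 5 N and grips it, so the cassette must be pressed down with 3 to 12 N to reach the floor.
- cassette_yellow: Yellow tape cassette, T-shaped from above, 90 mm long, 22 mm high, 77 to 154 g, flat on the desk. Origin: middle of its underside; z up. Narrow nose (36 mm wide in y) from x -45 to -19 mm, broad part (56 mm wide in y) from x -19 to +45 mm: grip that across y. Loaded, the nose points to the printer's keypad: axes as the printer's.
- cassette_blue: Blue tape cassette of the same shape and size, not wanted: leave it. It and the yellow one may have swapped places.
- lid (a joint): Angle of the printer's lid, rad: 0 level, 1.85 fully open (starts at 1.64 to 1.78). Damped hinge: near upright it stays put, pushed below about 1.3 it sinks by itself in 2 to 3 s; the sprung pad under it lands on the cassette and holds it at 0.08 to 0.11. Caught and let go it reads between -0.035 and 0.02, as catch and buffers sit up to 3.5 mm higher or lower from printer to printer.
- catch (a joint): Sprung steel tongue in a slot under the middle of the lid's free edge, moving level, m: 0 sprung out; the roller in the lid's hook pushes it back by 0.002 to 0.005 on its way down, and it snaps back to 0 over the hook: that is the click. Not clicked, the lid springs up again when let go.
- lid_edge (a point): Point on the lid's outer face, on a grey thumb pad 11 mm inside the middle of its free edge: press here. From rest on the cassette the edge goes 7 to 17 mm down to the click: the first millimetres are light, then resistance climbs to 14 to 21 N and gives way at once; 2 to 4 mm below, rubber buffers stop the lid hard. How deep the click and the stop lie cannot be told from the poses.
- lid_hinge (a point): Middle of the lid's hinge axis (along the printer's y), 66 mm above the desk, 105 mm behind the printer's origin. The lid is a plate 155 mm from here to its free edge, 190 mm wide, 12 mm thick, with a clear window; its outer face, up when shut, is 8 mm off the axis; lid_edge is 144 mm from the axis.
- stapler: Red and black stapler, 135 x 36 x 48 mm, loose on the desk beyond the printer; bystander.
- mug: White mug, 80 mm wide, 92 mm high, loose on the desk; bystander.
- carton: Brown cardboard carton, 110 x 160 x 85 mm, loose on the desk to the left; bystander.
There are look-alikes about, which are no part of the job. Of the things like the cassette_yellow, leave any that is orange or pink; of the rest the larger one is meant.

How it is judged:
By the outcome, as a careful person would: the job done as asked, in the order asked, and still so for the second after the job is handed in, with the robot touching nothing.
It also fails if it takes over 72 s, if anything falls off the work surface, if the arm or the gripper's body presses on something with over 40 N, if the wrist force passes 120 N, or if a joint passes its speed limit or range.

## Robot

A 6-joint arm with a two-finger parallel gripper is mounted at the origin on the work surface. World frame = base frame: x ahead of the robot, y to its left, z up, the work surface at z = 0. Lengths are in m, angles in rad, forces in N, time in s.
With the tool pointing down it reaches from about 0.35 to 0.975 m from the base axis. Payload 17.4 kg.
Tool frame: the origin (TCP) lies midway between the tips of the shut fingers; the grasp point (between the pads) lies behind it (bot.tcp_to_grasp is the x of the grasp point in the tool frame, in m); x points along the fingers, z is the direction in which the jaws open and shut, and the axes are right-handed (so a half turn about x gives the same grasp; the last joint's range is limited). The gripper opens to 85 mm and grips with 20 to 120 N. Pads are 22 mm wide; open, the fingers measure 114 mm over their backs; the gripper's body (76 mm by 85 mm) begins 54 mm behind the grasp point. The pads swing forward as they close: fully open they stand 13 mm farther back than shut.
Start: joints at [1.26, 0.116, 1.442, -0, 1.584, -0.038], TCP at [0.182, 0.65, 0.231] pointing down, gripper open.
Joint ranges: [-2.83, 2.83], [-0.83, 2.19], [0.07, 2.5], [-1.14, 4.28], [0.01, 3], [-2.97, 2.97]. Speed limits (rad/s): [1.89, 1.89, 2.22, 3.14, 3.14, 3.14].

## Interface

Orientations are given as a unit quaternion [x, y, z, w].
In Python, from workcell import bot, get_obs, viewer, sign_off, spotter gives the robot as it stands. Calls block until the motion is done:
- bot.move_ptp(position, orientation): joint-space move of the TCP to a pose.
- bot.move_linear(position, ori=None, rate=0.15): straight line of the TCP; ori=None keeps the orientation; rate is the mean speed in m/s.
- bot.move_joints(angles): joint-space move.
- bot.grip(opening): finger opening in m; the grip force is fixed at half the most; returns when the fingers have stopped.
- bot.pause(seconds).
- bot.ik(position, orientation): joint angles nearest the present ones, or None.
- get_obs(): the state.
- viewer.get_image(name): name is "scene" or "top"; returns a dict with "frame" (420x560x3 uint8, blue, green, red), "z_map" (420x560 float32, m along the optical axis (not along the pixel's ray), 0 where there is no reading), "camera_matrix" (3x3 intrinsics, pixels), "position" and "orientation" of the camera in the world. Camera axes: x right, y down, z forward; pixel columns grow to the right and rows downward; lengths in m; the calibration is good to about 2 mm. A picture is of the moment at which its call begins.
A pose or a line that the arm cannot do raises bot.Unreachable and nothing moves.
- sign_off(): hands the job in, once; it reports no verdict.
Trained networks look in the newest picture that a camera, given by its name, has taken for a name from the list of things; names that differ only in an ending like _2 or _b are one class to them, and where a whole thing is asked for, a point or a joint stands for the part that bears it (a point fixed in the world has none). Each returns a list of dicts, best first, with "p" (0 to 1); they miss things now and then, are a little off and sometimes report something else, mostly with a low value. They report only what shows in the picture. A call takes as long as a camera call. They do not tell look-alikes from the thing itself.
- spotter.boxes_of(camera, target): "xyz" ([x, y, z] in m, in world coordinates, good to about 4 mm: the middle of the surface that is visible of it).
The state is a dict: "time_s": time; "qpos": joint angles; "qd": joint speeds; "joint_torque": joint torques, N m; "tool_pos": TCP position; "tcp_rot": TCP orientation; "contact_force": force on the tool from outside, world axes, zero at the start; "moment": the same for the moment, N m; "grip_width": finger opening in m.
Only numpy, scipy, OpenCV 4.12 (cv2) and the standard library are available. Lean on these libraries where they do the work, as an engineer would, in place of code of your own. Each camera call takes 0.05 s, during which the arm holds its last target.

## Working session

There is one attempt and no reset: what is moved stays moved. The work goes in short steps, each a Python script; the robot and the scene stay as the last script left them, time stands still between calls to the robot, and variables do not carry over. Pictures are saved under pics/ and viewed, and the job is handed in when it is done.

```bash
ls; mkdir -p pics
cat > h.py <<'E'
import numpy as np, cv2
from workcell import bot, get_obs, viewer, sign_off, spotter
from scipy.spatial.transform import Rotation as R
def cloud(im):
    z=im["z_map"];K=im["camera_matrix"];v,u=np.mgrid[0:z.shape[0],0:z.shape[1]]
    c=np.stack([(u-K[0,2])/K[0,0]*z,(v-K[1,2])/K[1,1]*z,z],-1)
    return c@R.from_quat(im["orientation"]).as_matrix().T+np.array(im["position"])
def down(yaw): # jaw axis (tool z) at yaw in xy plane, tool x down
    x=np.array([0,0,-1.]);z=np.array([np.cos(yaw),np.sin(yaw),0]);y=np.cross(z,x)
    return R.from_matrix(np.stack([x,y,z],1)).as_quat()
E
python3 - <<'E'
from h import *
for n in("scene","top"):
    im=viewer.get_image(n);cv2.imwrite(f"pics/{n}0.png",im["frame"]);print(n,im["position"],im["orientation"],im["camera_matrix"][0])
    for t in("printer","cassette_yellow","cassette_blue","lid","lid_edge","stapler","mug","carton","bay","contact_plate_face"):
        try: print(t,[(np.round(d["xyz"],3).tolist(),round(d["p"],2)) for d in spotter.boxes_of(n,t)])
        except Exception as e: print(t,e)
o=get_obs();print(o,bot.tcp_to_grasp, R.from_quat(o["tcp_rot"]).as_matrix())
E
```

```text
pics
scene [0.89292876 0.63129551 1.29458411] [ 0.27349014  0.91990405 -0.26937206 -0.08011473] [503.63162027   0.         274.72578274]
printer [([0.567, 0.123, 0.057], 0.86), ([0.566, -0.424, 0.057], 0.25)]
cassette_yellow [([0.465, -0.218, 0.019], 0.85), ([0.361, -0.152, 0.013], 0.77), ([0.231, -0.256, 0.016], 0.69), ([0.359, -0.328, 0.025], 0.64)]
cassette_blue [([0.616, -0.246, 0.021], 0.79)]
lid [([0.624, 0.186, 0.174], 0.85)]
lid_edge [([0.621, 0.182, 0.172], 0.78)]
stapler [([0.743, -0.049, 0.046], 0.91)]
mug []
carton [([0.6, 0.47, 0.089], 0.76)]
bay [([0.566, 0.121, 0.056], 0.98)]
contact_plate_face []
top [ 0.34842059 -0.0254597   0.96339861] [ 0.7058151  -0.70287463  0.05485454 -0.06916122] [380.36367596   0.         276.29040392]
printer [([0.562, 0.127, 0.058], 0.64), ([0.613, 0.179, 0.165], 0.52)]
cassette_yellow [([0.218, -0.265, 0.019], 0.82), ([0.359, -0.153, 0.013], 0.75), ([0.463, -0.222, 0.022], 0.65), ([0.353, -0.333, 0.024], 0.6)]
cassette_blue [([0.608, -0.257, 0.024], 0.76)]
lid [([0.612, 0.178, 0.162], 0.65)]
lid_edge []
stapler [([0.734, -0.064, 0.049], 0.9
[... 260 characters left out ...]
3.77848360e-02]), 'qd': array([-0.00098838,  0.0001771 , -0.00014368,  0.00098542, -0.0002892 ,
        0.00033856]), 'joint_torque': array([ 3.29888462e-04, -7.31782222e+01, -6.32655072e+01,  1.73403732e-04,
        8.17383388e-04, -1.38252801e-05]), 'tool_pos': array([0.18190082, 0.65004508, 0.23130392]), 'tcp_rot': array([-0.42735177,  0.56335806,  0.4273532 ,  0.56335371]), 'contact_force': array([ 0.61074706,  0.50204695, -0.08134207]), 'moment': array([ 0.0243612 , -0.02662901, -0.01899476]), 'grip_width': 0.08541310382108151} -0.0187 [[-6.11917752e-06 -9.63006150e-01  2.69479413e-01]
 [-2.10341288e-06  2.69479413e-01  9.63006150e-01]
 [-1.00000000e+00  5.32597912e-06 -3.67459191e-06]]
```

View pics/scene0.png

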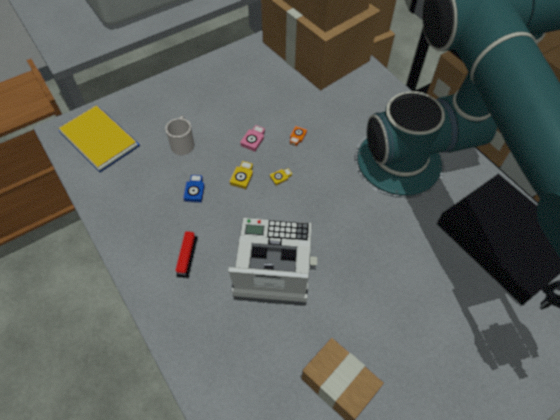

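View pics/top0.png

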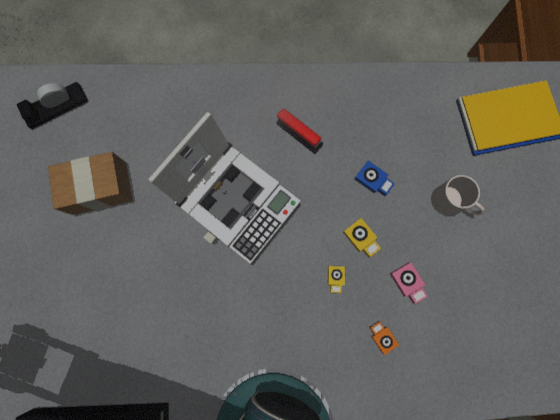

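The larger yellow cassette is at about (361,236) in top, with its pale nose towards (373,250). The small yellow one is at (337,275). The printer's keypad faces lower right in top, and its lid is open at the back. Next I'll fit precise poses.

```bash
cat > fit.py <<'E'
from h import *
from scipy.optimize import minimize
from scipy.ndimage import distance_transform_edt
def poly_iou_fit(P,poly,x0,res=0.0005):
    # P: Nx2 points of top surface with pixel footprint; soft-IoU fit: maximise inside - area uncovered
    pass
def get(n):
    im=viewer.get_image(n);return im,cloud(im)
E
python3 - <<'E'
from fit import *
for n,(cc) in (("scene",None),("top",None)):
    im,C=get(n);np.savez(f"{n}.npz",C=C,f=im["frame"],K=im["camera_matrix"],p=im["position"],q=im["orientation"])
    for nm,c,r in(("cas",(0.464,-0.22),0.07),("prn",(0.565,0.125),0.15)):
        m=np.hypot(C[...,0]-c[0],C[...,1]-c[1])<r
        z=C[...,2][m];print(n,nm,m.sum(),np.histogram(z,np.arange(-0.01,0.26,0.004))[0].tolist())
    img=im["frame"]
    def crop(b,k,fn):
        cv2.imwrite(fn,cv2.resize(img[b[1]:b[3],b[0]:b[2]],None,fx=k,fy=k,interpolation=cv2.INTER_CUBIC))
    if n=="top": crop((140,100,390,290),3,"pics/topc.png")
    else: crop((215,150,335,310),3.7,"pics/scenec.png")
E
```

```text
scene cas 1235 [38, 244, 387, 122, 23, 24, 67, 194, 118, 17, 1, 0, 0, 0, 0, 0, 0, 0, 0, 0, 0, 0, 0, 0, 0, 0, 0, 0, 0, 0, 0, 0, 0, 0, 0, 0, 0, 0, 0, 0, 0, 0, 0, 0, 0, 0, 0, 0, 0, 0, 0, 0, 0, 0, 0, 0, 0, 0, 0, 0, 0, 0, 0, 0, 0, 0, 0]
scene prn 8772 [105, 970, 1609, 433, 51, 42, 42, 47, 120, 315, 242, 118, 138, 331, 576, 449, 610, 724, 171, 25, 28, 29, 30, 38, 28, 24, 36, 31, 42, 27, 34, 34, 29, 30, 31, 37, 26, 39, 36, 28, 32, 41, 30, 35, 27, 45, 33, 36, 32, 28, 32, 28, 40, 31, 57, 99, 228, 155, 7, 0, 0, 0, 0, 0, 0, 0, 0]
top cas 2379 [1, 365, 1139, 104, 13, 10, 26, 430, 288, 3, 0, 0, 0, 0, 0, 0, 0, 0, 0, 0, 0, 0, 0, 0, 0, 0, 0, 0, 0, 0, 0, 0, 0, 0, 0, 0, 0, 0, 0, 0, 0, 0, 0, 0, 0, 0, 0, 0, 0, 0, 0, 0, 0, 0, 0, 0, 0, 0, 0, 0, 0, 0, 0, 0, 0, 0, 0]
top prn 11899 [0, 350, 1323, 147, 0, 0, 0, 0, 23, 675, 482, 72, 117, 373, 1062, 785, 745, 2157, 150, 44, 89, 66, 58, 63, 61, 63, 70, 72, 108, 64, 55, 60, 59, 66, 71, 82, 73, 79, 97, 106, 93, 113, 110, 81, 79, 84, 65, 50, 58, 59, 77, 75, 84, 89, 108, 150, 319, 237, 1, 0, 0, 0, 0, 0, 0, 0, 0]
```

```bash
ls pics
```

```text
scene0.png
scenec.png
top0.png
topc.png
```

View pics/topc.png

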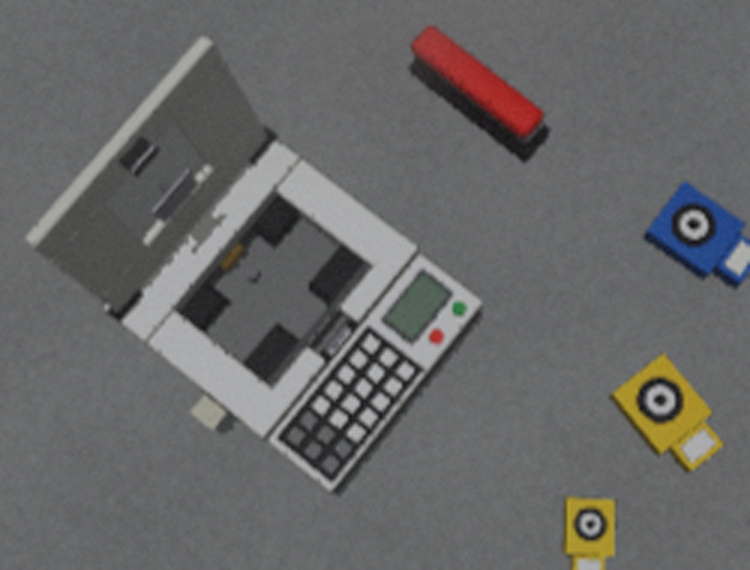

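View pics/scenec.png

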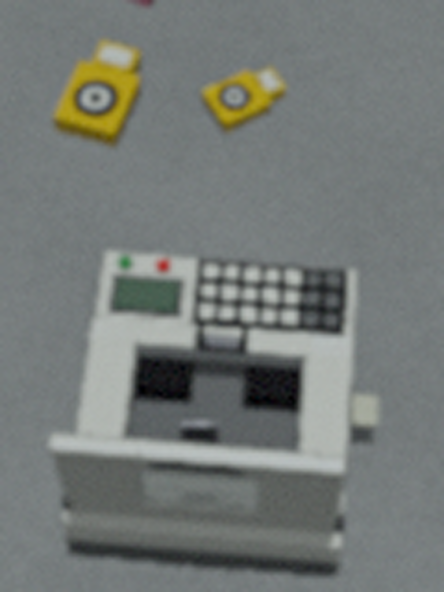

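```bash
cat >> fit.py <<'E'
S=4
def T2(p): 
    c,s=np.cos(p[2]),np.sin(p[2]);return np.array([[c,-s,p[0]],[s,c,p[1]],[0,0,1]])
def proj(D,X):
    c=(X-D["p"])@R.from_quat(D["q"]).as_matrix();K=D["K"]
    return np.stack([c[:,0]/c[:,2]*K[0,0]+K[0,2],c[:,1]/c[:,2]*K[1,1]+K[1,2]],1)
def render(D,p,prisms,shape):
    out=np.zeros((shape[0]*S,shape[1]*S),np.uint8)
    for poly,z0,z1 in prisms:
        b=np.c_[poly,np.ones(len(poly))]@T2(p).T
        lo=b.copy();lo[:,2]=z0;hi=b.copy();hi[:,2]=z1
        q=cv2.convexHull(proj(D,np.r_[lo,hi]).astype(np.float32))[:,0]
        q=((q+0.5)*S-0.5)
        cv2.fillPoly(out,[np.round(q*16).astype(np.int32)],1,shift=4)
    return cv2.resize(out.astype(np.float32),(shape[1],shape[0]),interpolation=cv2.INTER_AREA)
def rect(x0,x1,y0,y1): return np.array([[x0,y0],[x1,y0],[x1,y1],[x0,y1]])
CAS=[(rect(-.045,-.019,-.018,.018),0,.022),(rect(-.019,.045,-.028,.028),0,.022)]
PRN=[(rect(-.12,-.03,-.1,.1),0.012,.046),(rect(-.031,.12,-.1,.1),0.012,.060)]
def fit(Ds,masks,wts,prisms,x0,step=(.004,.004,.05)):
    def cost(p):
        return sum((np.abs(render(D,p,prisms,m.shape)-m)*w).sum() for D,m,w in zip(Ds,masks,wts))
    best=None
    for k in range(3):
        s=np.array([x0]+[np.array(x0)+np.eye(3)[i]*step[i]*(-1)**k for i in range(3)])
        r=minimize(cost,x0,method="Nelder-Mead",options=dict(initial_simplex=s,xatol=1e-5,fatol=1e-2,maxiter=150))
        x0=r.x
        if best is None or r.fun<best.fun: best=r
    return best.x,best.fun
E
cat > run1.py <<'E'
from fit import *
Ds={n:dict(np.load(n+".npz")) for n in("scene","top")}
MC={};MP={};WP={};WC={}
for n,D in Ds.items():
    C=D["C"];f=D["f"];hsv=cv2.cvtColor(f,cv2.COLOR_BGR2HSV)
    near=np.hypot(C[...,0]-.464,C[...,1]+.22)<.075
    m=((hsv[...,0]>15)&(hsv[...,0]<40)&(hsv[...,1]>110)&near).astype(np.uint8)
    m=cv2.morphologyEx(m,cv2.MORPH_CLOSE,np.ones((3,3)))
    cs,_=cv2.findContours(m,cv2.RETR_EXTERNAL,cv2.CHAIN_APPROX_NONE);c=max(cs,key=cv2.contourArea)
    mm=np.zeros_like(m);cv2.drawContours(mm,[c],-1,1,-1);MC[n]=mm.astype(np.float32);WC[n]=cv2.dilate(near.astype(np.uint8),np.ones((9,9))).astype(np.float32)
    nr=np.hypot(C[...,0]-.565,C[...,1]-.125)<.25
    P=((C[...,2]>.012)&(C[...,2]<.068)&nr).astype(np.uint8)
    L=((C[...,2]>=.070)&nr).astype(np.uint8)
    P=cv2.morphologyEx(P,cv2.MORPH_OPEN,np.ones((11,11)));P=cv2.morphologyEx(P,cv2.MORPH_CLOSE,np.ones((5,5)))
    cs,_=cv2.findContours(P|L,cv2.RETR_EXTERNAL,cv2.CHAIN_APPROX_NONE);c=max(cs,key=cv2.contourArea)
    mm=np.zeros_like(P);cv2.drawContours(mm,[c],-1,1,-1);MP[n]=mm.astype(np.float32);WP[n]=(1-cv2.dilate(L,np.ones((5,5)))).astype(np.float32)
# yaw initial: nose direction
# cassette nose dir in top: from (361,236) to (372,250)
x0c=None
for nm,M,W,pr,c0 in(("cas",MC,WC,CAS,(.464,-.22)),("prn",MP,WP,PRN,(.565,.125))):
    for names in(("top",),("scene",),("top","scene")):
        b=None
        for y in np.arange(0,6.28,.785/2):
            Dn=[Ds[n] for n in names]
            c=sum((np.abs(render(D,(*c0,y),pr,M[n].shape)-M[n])*W[n]).sum() for n,D in zip(names,Dn))
            if b is None or c<b[0]: b=(c,y)
        x,fv=fit([Ds[n] for n in names],[M[n] for n in names],[W[n] for n in names],pr,[*c0,b[1]])
        print(nm,names,np.round(x,4),round(fv,1),[int(M[n].sum()) for n in names])
    for n in Ds:
        r=render(Ds[n],x,pr,M[n].shape);v=Ds[n]["f"].copy()
        cs,_=cv2.findContours((r>.5).astype(np.uint8),0,1);
        v=cv2.resize(v,None,fx=3,fy=3)
        cv2.drawContours(v,[c*3+1 for c in cs],-1,(255,0,255),1)
        cs,_=cv2.findContours((M[n]>.5).astype(np.uint8),0,1);cv2.drawContours(v,[c*3+1 for c in cs],-1,(0,255,0),1)
        u,w=(np.array([c.reshape(-1,2).mean(0) for c in cs]).mean(0)*3).astype(int)
        cv2.imwrite(f"pics/fit_{nm}_{n}.png",v[max(w-230,0):w+230,max(u-230,0):u+230])
E
python3 run1.py
cd pics; python3 -c "
import cv2,numpy as np
for a in('cas','prn'):
    i=[cv2.resize(cv2.imread(f'fit_{a}_{n}.png'),(400,400)) for n in('top','scene')];cv2.imwrite(f'fit_{a}.png',np.hstack(i))"
```

```text
cas ('top',) [ 0.4588 -0.2234  0.667 ] 45.7 [770]
cas ('scene',) [ 0.4555 -0.2257  0.7011] 109.2 [370]
cas ('top', 'scene') [ 0.4587 -0.2235  0.6675] 165.1 [770, 370]
prn ('top',) [0.5443 0.0898 4.0474] 350.1 [10597]
prn ('scene',) [0.5303 0.0698 4.0654] 975.1 [4947]
prn ('top', 'scene') [0.5443 0.0892 4.0412] 1479.6 [10597, 4947]
```

View pics/fit_cas.png

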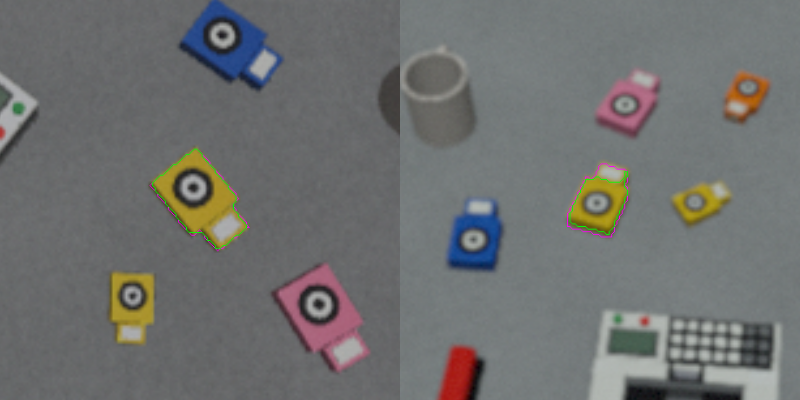

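View pics/fit_prn.png

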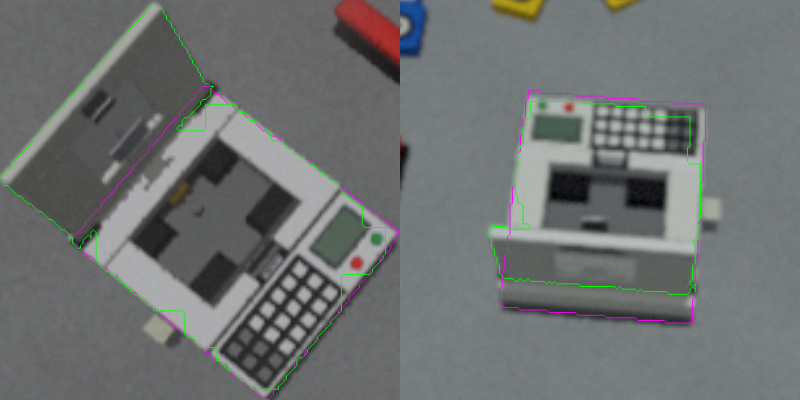

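```bash
python3 - <<'E'
s=open('run1.py').read()
s=s.replace("(hsv[...,1]>110)&near)","(hsv[...,1]>110)&near)|((hsv[...,2]>165)&near)")
s=s.replace("((hsv[...,0]>15)","(((hsv[...,0]>15)").replace("&near)).astype(np.uint8)\n    m=cv2","&near))).astype(np.uint8)\n    m=cv2")
s=s.replace("P=cv2.morphologyEx(P,cv2.MORPH_OPEN,np.ones((11,11)));","")
s=s.replace("np.ones((5,5)))).astype(np.float32)\n#","np.ones((5,5)))).astype(np.float32);cv2.circle(WP[n],{'top':(209,238),'scene':(314,261)}[n],{'top':11,'scene':9}[n],0,-1)\n#")
s=s.replace("for y in np.arange(0,6.28,.785/2)","for y in (np.arange(0,6.28,.785/2) if nm=='cas' else [.8,.9,1.0])")
open('run1.py','w').write(s)
E
grep -n "hsv\[...,0\]" run1.py; python3 run1.py
cd pics; python3 -c "
import cv2,numpy as np
for a in('cas','prn'):
    i=[cv2.resize(cv2.imread(f'fit_{a}_{n}.png'),(400,400)) for n in('top','scene')];cv2.imwrite(f'fit_{a}2.png',np.hstack(i))"
```

```text
7:    m=(((hsv[...,0]>15)&(hsv[...,0]<40)&(hsv[...,1]>110)&near)|((hsv[...,2]>165)&near).astype(np.uint8)  File "run1.py", line 7
    m=(((hsv[...,0]>15)&(hsv[...,0]<40)&(hsv[...,1]>110)&near)|((hsv[...,2]>165)&near).astype(np.uint8)
      ^
SyntaxError: '(' was never closed
```

```bash
sed -i '7s/&near).astype/\&near)).astype/' run1.py; python3 run1.py
cd pics; python3 -c "
import cv2,numpy as np
for a in('cas','prn'):
    i=[cv2.resize(cv2.imread(f'fit_{a}_{n}.png'),(400,400)) for n in('top','scene')];cv2.imwrite(f'fit_{a}3.png',np.hstack(i))"
```

```text
cas ('top',) [ 0.4588 -0.2234  0.667 ] 45.7 [770]
cas ('scene',) [ 0.4609 -0.2226  3.9808] 110.3 [414]
cas ('top', 'scene') [ 0.4584 -0.2232  0.6762] 119.9 [770, 414]
prn ('top',) [0.5439 0.0893 0.9065] 72.7 [11027]
prn ('scene',) [0.5447 0.0883 0.9033] 91.2 [6071]
prn ('top', 'scene') [0.544  0.0893 0.9071] 178.4 [11027, 6071]
```

View pics/fit_cas3.png

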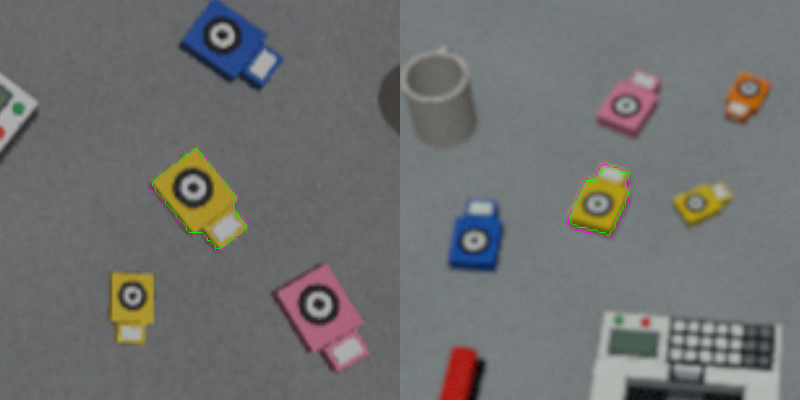

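View pics/fit_prn3.png

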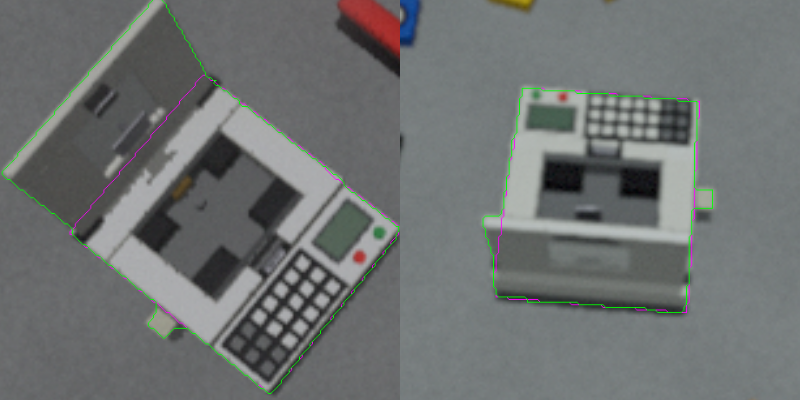

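```bash
cat >> h.py <<'E'
PR=np.array([.544,.0893,.907]); CA=np.array([.4584,-.2233,.672])
def loc(p,x,y=0.): 
    c,s=np.cos(p[2]),np.sin(p[2]); return np.array([p[0]+c*x-s*y,p[1]+s*x+c*y])
BX=.0225
def F(): 
    o=get_obs(); f=np.array(o["contact_force"]); c,s=np.cos(PR[2]),np.sin(PR[2])
    return np.array([c*f[0]+s*f[1],-s*f[0]+c*f[1],f[2]]),o
E
python3 - <<'E'
from h import *
o=get_obs();print(o["time_s"])
p=loc(CA,.003)
b=loc(PR,BX+.003)
for sg in(1,-1):
    for nm,xy,yaw in(("cas",p,CA[2]),("bay",b,PR[2])):
        for z in(.38,.15,.03,.002): 
            j=bot.ik(np.r_[xy,z],down(yaw+sg*np.pi/2)); print(sg,nm,z,None if j is None else np.round(j,2))
E
```

```text
1.2
1 cas 0.38 [-0.5  -0.24  1.54 -0.    1.84 -2.74]
1 cas 0.15 [-0.5  -0.21  1.89 -0.    1.46 -2.74]
1 cas 0.03 [-0.5  -0.11  2.01 -0.    1.25 -2.74]
1 cas 0.002 [-0.5  -0.08  2.03 -0.    1.19 -2.74]
1 bay 0.38 [ 0.15 -0.11  1.43 -0.    1.82 -2.33]
1 bay 0.15 [ 0.15 -0.08  1.77 -0.    1.45 -2.33]
1 bay 0.03 [ 0.15  0.02  1.88 -0.    1.24 -2.33]
1 bay 0.002 [ 0.15  0.05  1.9  -0.    1.19 -2.33]
-1 cas 0.38 [-0.5  -0.24  1.54 -0.    1.84  0.4 ]
-1 cas 0.15 [-0.5  -0.21  1.89 -0.    1.46  0.4 ]
-1 cas 0.03 [-0.5  -0.11  2.01 -0.    1.25  0.4 ]
-1 cas 0.002 [-0.5  -0.08  2.03 -0.    1.19  0.4 ]
-1 bay 0.38 [ 0.15 -0.11  1.43 -0.    1.82  0.81]
-1 bay 0.15 [ 0.15 -0.08  1.77 -0.    1.45  0.81]
-1 bay 0.03 [ 0.15  0.02  1.88 -0.    1.24  0.81]
-1 bay 0.002 [ 0.15  0.05  1.9  -0.    1.19  0.81]
```

Run:
```python
from h import *
q=down(CA[2]-np.pi/2);p=loc(CA,.003)
s=get_obs()
bot.move_linear(np.r_[s["tool_pos"][:2],.34],rate=.3);print(get_obs()["time_s"])
bot.move_ptp(np.r_[p,.30],q);print(get_obs()["time_s"])
bot.move_linear(np.r_[p,.05],rate=.25);print(get_obs()["time_s"])
bot.move_linear(np.r_[p,.002],rate=.06);o=get_obs();print(o["time_s"],o["tool_pos"],o["contact_force"])
im=viewer.get_image("top");cv2.imwrite("pics/g1.png",cv2.resize(im["frame"][150:330,250:470],None,fx=3,fy=3))
im=viewer.get_image("scene");cv2.imwrite("pics/g1s.png",cv2.resize(im["frame"][100:260,180:340],None,fx=3,fy=3))
```

```text
1.7083
4.9083
6.0583
7.0083 [ 0.46097741 -0.22154073  0.00236268] [ 0.19939805  0.25347691 -0.17749998]
```

View pics/g1.png

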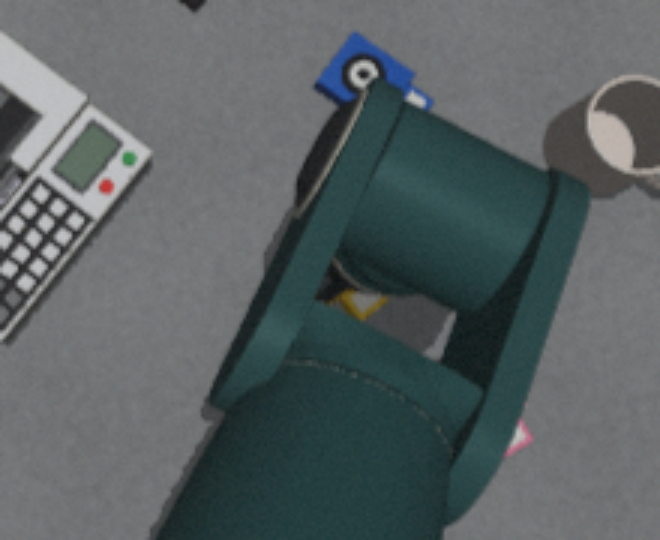

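View pics/g1s.png

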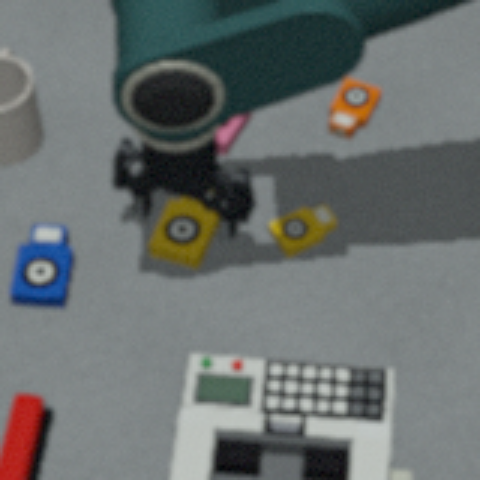

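The gripper straddles the large yellow cassette, at about (185,230) in the scene crop. Now I'll grip and lift.

Run:
```python
from h import *
bot.grip(.050);o=get_obs();print(o["time_s"],o["grip_width"],o["contact_force"])
p=o["tool_pos"][:2]
bot.move_linear(np.r_[p,.14],rate=.2);o=get_obs();print(o["time_s"],o["grip_width"],o["contact_force"])
b=loc(PR,BX+.003);q=down(PR[2]-np.pi/2)
bot.move_ptp(np.r_[b,.14],q);o=get_obs();print(o["time_s"],o["tool_pos"],o["grip_width"],o["contact_force"])
for n in("top","scene"):
    im=viewer.get_image(n);C=cloud(im);np.savez(f"{n}2.npz",C=C,f=im["frame"],K=im["camera_matrix"],p=im["position"],q=im["orientation"])
    cv2.imwrite(f"pics/h_{n}.png",cv2.resize(im["frame"][120:360,140:400],None,fx=2.4,fy=2.4))
```

```text
7.5 0.05449671673191424 [-0.41053605  1.30829834  5.91213592]
8.3417 0.054155214146859865 [-0.37232899 -1.25707773 -1.43713971]
9.6417 [0.55970083 0.10844236 0.13975622] 0.054329097071157226 [ 9.76325012e-04 -9.80404342e-01 -1.78009499e+00]
```

View pics/h_top.png

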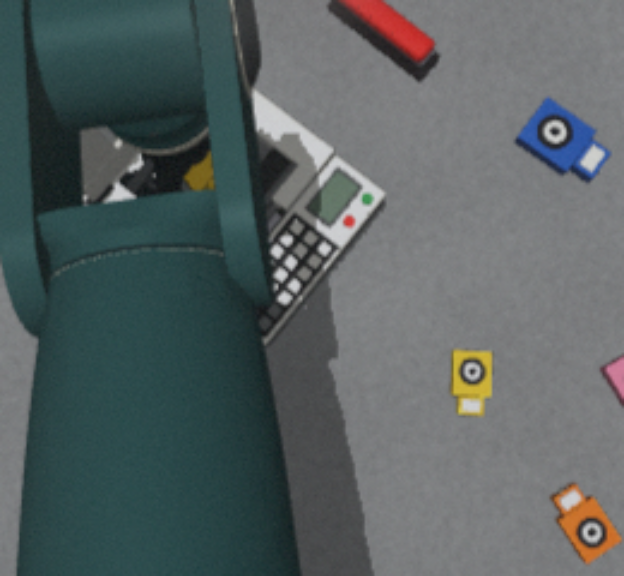

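View pics/h_scene.png

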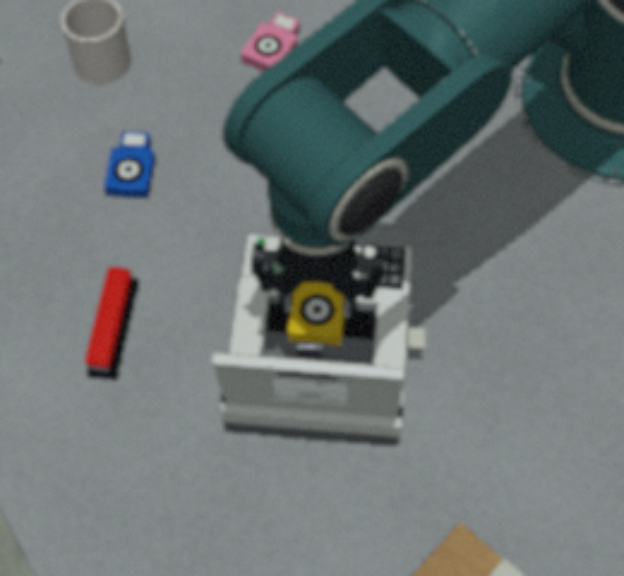

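The nose points to the keypad. The light patch near the lid edge in the scene view is the lid's hook, which was there before. Next I'll check the cassette's position in the hand.

Run:
```python
from fit import *
D=dict(np.load("scene2.npz"));f=D["f"];hsv=cv2.cvtColor(f,cv2.COLOR_BGR2HSV)
t=np.array([.5597,.10844]);z0=.1376
pose=np.r_[t-.003*np.array([np.cos(.907),np.sin(.907)]),.907]
m=((hsv[...,0]>15)&(hsv[...,0]<40)&(hsv[...,1]>110)).astype(np.uint8)
roi=np.zeros_like(m);c=proj(D,np.array([[*t,.15]]))[0].astype(int);cv2.circle(roi,tuple(c),32,1,-1);m&=roi
m=cv2.morphologyEx(m,cv2.MORPH_CLOSE,np.ones((7,7)))
# weight: half plane local x>12mm
W=render(D,pose,[(rect(.016,.07,-.05,.05),z0-.03,z0+.022)],m.shape)
# remove white bright? lid hook is not yellow
pr=lambda h:[(a,z0+h,z0+.022+h) for a,_,_ in CAS]
for h in(-.002,0,.002):
  res=[]
  for dx in np.arange(-.006,.0061,.001):
    for dy in np.arange(-.004,.0041,.001):
      x=np.r_[loc(pose,dx,dy),.907];res.append(((np.abs(render(D,x,pr(h),m.shape)-m)*W).sum(),dx,dy))
  print(h,[tuple(np.round(r,4)) for r in sorted(res)[:4]])
v=cv2.resize(f,None,fx=6,fy=6)
for P,col in((pose,(255,0,255)),):
    cs,_=cv2.findContours((render(D,P,pr(0),m.shape)>.5).astype(np.uint8),0,1);cv2.drawContours(v,[k*6+3 for k in cs],-1,col,1)
cs,_=cv2.findContours(m,0,1);cv2.drawContours(v,[k*6+3 for k in cs],-1,(0,255,0),1)
u,w=c*6;cv2.imwrite("pics/hand.png",v[w-220:w+220,u-220:u+220])
```

```text
-0.002 [(np.float64(80.4688), np.float64(-0.004), np.float64(-0.001)), (np.float64(81.7188), np.float64(-0.005), np.float64(-0.001)), (np.float64(82.4414), np.float64(-0.003), np.float64(-0.001)), (np.float64(83.5312), np.float64(-0.003), np.float64(0.0))]
0 [(np.float64(80.4688), np.float64(-0.003), np.float64(-0.001)), (np.float64(80.7188), np.float64(-0.003), np.float64(0.0)), (np.float64(81.7188), np.float64(-0.004), np.float64(-0.001)), (np.float64(82.4414), np.float64(-0.002), np.float64(-0.001))]
0.002 [(np.float64(81.0938), np.float64(-0.002), np.float64(-0.001)), (np.float64(81.4062), np.float64(-0.002), np.float64(0.0)), (np.float64(81.6133), np.float64(-0.003), np.float64(-0.001)), (np.float64(82.1719), np.float64(-0.001), np.float64(-0.001))]
```

View pics/hand.png

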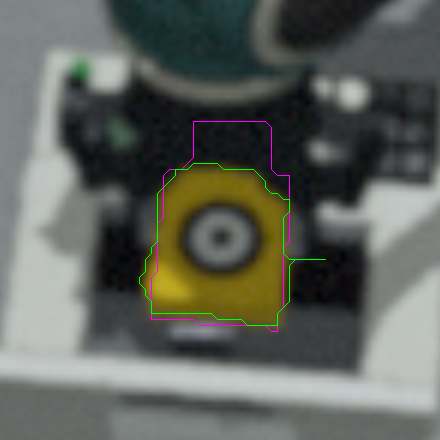

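Run:
```python
from h import *
b=loc(PR,BX+.003+.0005)
f0,o=F()
bot.move_linear(np.r_[b,.062],rate=.12)
f,o=F();print(o["time_s"],np.round(o["tool_pos"],4),np.round(f-f0,2))
z=.060
while z>.036:
    bot.move_linear(np.r_[b,z],rate=.03);f,o=F();d=f-f0
    print(round(o["time_s"],2),round(o["tool_pos"][2],4),np.round(d,2),round(o["grip_width"],4))
    if d[2]>14 or np.hypot(d[0],d[1])>14: break
    z-=.003
```

```text
10.5417 [0.5604 0.1098 0.0627] [ 0.18 -0.33  0.29]
10.79 0.0604 [ 0.39 -0.31  0.45] 0.0545
11.04 0.0568 [ 0.23 -0.49 -0.14] 0.0549
11.29 0.0538 [0.27 1.21 0.27] 0.0546
11.54 0.0508 [-2.56 -0.88  0.51] 0.0545
11.79 0.0475 [-3.4  -1.6  -1.03] 0.0545
12.04 0.0446 [-2.81 -0.74 -1.41] 0.0545
12.29 0.0417 [-2.42 -0.66 -2.42] 0.0546
12.54 0.0388 [-2.12 -1.41 -1.17] 0.0549
```

Run:
```python
from h import *
b=loc(PR,BX+.003+.0005)
f0=np.array([0,0,-1.6])
z=.0365
while z>.026:
    bot.move_linear(np.r_[b,z],rate=.02);f,o=F();d=f
    print(round(o["time_s"],2),round(o["tool_pos"][2],4),np.round(d,2),round(o["grip_width"],4))
    if d[2]>9 or np.hypot(d[0],d[1])>18: break
    z-=.0012
```

```text
12.82 0.0363 [-3.84 -0.44 -2.46] 0.0546
13.07 0.0352 [-3.39 -0.15 -1.54] 0.0548
13.32 0.0341 [-3.59 -0.58  0.3 ] 0.0547
13.57 0.0328 [-3.34 -1.17 -2.11] 0.0545
13.82 0.0325 [-6.66  3.37 10.37] 0.0546
```

Run:
```python
from h import *
bot.grip(.080);f,o=F();print(o["time_s"],np.round(f,2),o["grip_width"])
b=o["tool_pos"][:2]
bot.move_linear(np.r_[b,.12],rate=.2);f,o=F();print(o["time_s"],np.round(f,2))
bot.grip(0.0);f,o=F();print(o["time_s"],np.round(f,2),o["grip_width"])
im=viewer.get_image("scene");cv2.imwrite("pics/rel.png",cv2.resize(im["frame"][200:310,210:340],None,fx=5,fy=5,interpolation=cv2.INTER_CUBIC))
b=loc(PR,BX+.004)
bot.move_linear(np.r_[b,.060],rate=.15);f0,o=F();print(o["time_s"],np.round(f0,2))
z=.0555
while z>.046:
    bot.move_linear(np.r_[b,z],rate=.02);f,o=F();d=f-f0
    print(round(o["time_s"],2),round(o["tool_pos"][2],4),np.round(d,2))
    if d[2]>9: break
    z-=.0012 if d[2]<1 else .0006
bot.move_linear(np.r_[b,.12],rate=.2);print(get_obs()["time_s"])
```

```text
14.1917 [ 0.13  0.2  -0.6 ] 0.0799618550729505
14.7833 [ 0.35 -0.97 -0.81]
15.5167 [ 1.13 -0.76 -0.74] -8.070743875818439e-05
16.1167 [0.01 0.17 0.37]
16.49 0.0558 [ 0.7  -0.86  0.01]
16.74 0.0543 [-0.73 -0.21  0.36]
16.99 0.053 [ 0.74  0.01 -0.26]
17.24 0.0521 [0.27 0.04 2.11]
17.49 0.052 [-2.66  2.15  8.24]
17.74 0.052 [-5.28  5.29 14.62]
18.2417
```

View pics/rel.png

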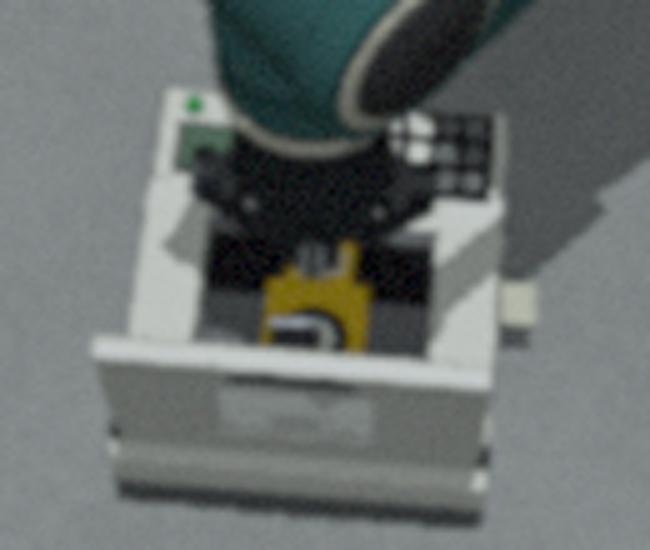

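Top measured at 52.0 mm, so the cassette is fully home. Now the lid.

Run:
```python
from h import *
q=down(PR[2]-np.pi/2)
bot.move_linear(np.r_[loc(PR,BX),.30],rate=.3)
bot.move_linear(np.r_[loc(PR,.180),.30],rate=.25)
bot.move_linear(np.r_[loc(PR,.180),.185],rate=.2)
f0,o=F();print(o["time_s"],np.round(o["tool_pos"],4),np.round(f0,2))
for x in (.165,.15,.14,.13,.12,.11,.10,.09,.08,.07,.064):
    bot.move_linear(np.r_[loc(PR,x),.185],rate=.06);f,o=F();print(round(o["time_s"],2),x,np.round(f-f0,2))
    if np.abs(f-f0).max()>15: break
im=viewer.get_image("scene");cv2.imwrite("pics/lid1.png",im["frame"][150:330,180:400].repeat(3,0).repeat(3,1))
bot.move_linear(np.r_[loc(PR,.064),.30],rate=.25);print(get_obs()["time_s"])
im=viewer.get_image("scene");cv2.imwrite("pics/lid2.png",im["frame"][150:330,180:400].repeat(3,0).repeat(3,1))
```

```text
20.5 [0.6552 0.2309 0.1868] [-0.46 -0.44  0.54]
20.9 0.165 [-0.91  0.38 -0.1 ]
21.3 0.15 [-0.    0.36 -1.23]
21.62 0.14 [ 0.66 -0.12 -0.91]
21.93 0.13 [-0.21 -0.06 -0.14]
22.25 0.12 [ 0.73 -0.06 -0.31]
22.57 0.11 [-0.1   0.59  0.01]
22.88 0.1 [ 0.16 -0.02 -0.26]
23.2 0.09 [0.33 0.7  0.07]
23.52 0.08 [ 0.28  0.35 -0.83]
23.83 0.07 [1.15 1.32 0.27]
24.08 0.064 [ 0.49 -0.2  -0.68]
24.7417
```

View pics/lid2.png

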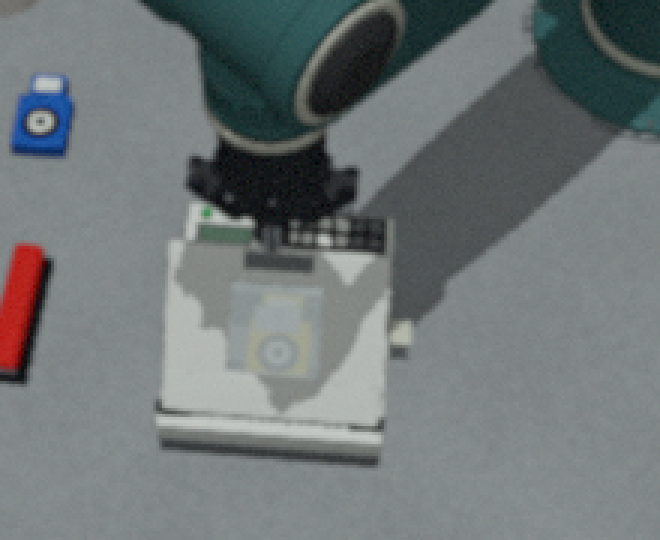

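The lid has sunk onto the cassette, and its grey thumb pad is at about (280,262) in the crop. Now I'll press in small steps while watching the force.

Run:
```python
from h import *
b=loc(PR,-.037)
bot.move_linear(np.r_[b,.30],rate=.25)
bot.move_linear(np.r_[b,.105],rate=.15)
bot.pause(.3)
f0,o=F();print(o["time_s"],np.round(o["tool_pos"],4),np.round(f0,2))
z=.100;log=[];pk=0
while z>.060:
    bot.move_linear(np.r_[b,z],rate=.02);f,o=F();d=(f-f0)[2]
    log.append((round(o["time_s"],2),round(z,4),round(float(o["tool_pos"][2]),4),round(float(d),1)))
    pk=max(pk,d)
    if d>25.5: print("limit");break
    if pk>9 and d<pk-5: print("drop");break
    z-=.0010 if d<4 and pk<5 else .0003
for l in log: print(l)
```

```text
27.0917 [0.5213 0.0602 0.1053] [ 0.62  0.28 -0.17]
drop
(27.49, 0.1, 0.0998, 0.6)
(27.74, 0.099, 0.099, 0.1)
(27.99, 0.098, 0.0979, -0.5)
(28.24, 0.097, 0.0969, -0.1)
(28.49, 0.096, 0.0959, -0.1)
(28.74, 0.095, 0.0949, 0.0)
(28.99, 0.094, 0.0939, 0.5)
(29.24, 0.093, 0.0929, 0.7)
(29.49, 0.092, 0.0919, 0.8)
(29.74, 0.091, 0.0909, 1.1)
(29.99, 0.09, 0.0899, 0.0)
(30.24, 0.089, 0.0889, 0.1)
(30.49, 0.088, 0.088, 0.2)
(30.74, 0.087, 0.087, 0.6)
(30.99, 0.086, 0.0859, 0.8)
(31.24, 0.085, 0.0849, 0.3)
(31.49, 0.084, 0.0839, -0.7)
(31.74, 0.083, 0.0829, 2.3)
(31.99, 0.082, 0.0819, 0.5)
(32.24, 0.081, 0.081, 1.1)
(32.49, 0.08, 0.08, 2.4)
(32.74, 0.079, 0.0791, 4.8)
(32.99, 0.0787, 0.0789, 6.4)
(33.24, 0.0784, 0.0787, 6.7)
(33.49, 0.0781, 0.0785, 9.0)
(33.74, 0.0778, 0.0783, 9.5)
(33.99, 0.0775, 0.0781, 10.0)
(34.24, 0.0772, 0.0778, 11.6)
(34.49, 0.0769, 0.0775, 11.5)
(34.74, 0.0766, 0.0773, 12.1)
(34.99, 0.0763, 0.077, 13.0)
(35.24, 0.076, 0.0767, 12.8)
(35.49, 0.0757, 0.0764, 12.6)
(35.74, 0.0754, 0.0762, 14.4)
(35.99, 0.0751, 0.0759, 14.0)
(36.24, 0.0748, 0.0756, 13.2)
(36.49, 0.0745, 0.0753, 14.2)
(36.74, 0.0742, 0.075, 15.8)
(36.99, 0.0739, 0.0747, 15.2)
(37.24, 0.0736, 0.0745, 15.9)
(37.49, 0.0733, 0.0742, 15.4)
(37.74, 0.073, 0.074, 17.1)
(37.99, 0.0727, 0.0738, 17.6)
(38.24, 0.0724, 0.0735, 18.1)
(38.49, 0.0721, 0.0732, 18.6)
(38.74, 0.0718, 0.0729, 18.0)
(38.99, 0.0715, 0.0721, 9.8)
```

Run:
```python
from h import *
b=loc(PR,-.037)
bot.pause(.2);f,o=F();print(o["time_s"],o["tool_pos"][2],np.round(f,1))
for z in(.073,.0745,.076,.078,.080):
    bot.move_linear(np.r_[b,z],rate=.02);f,o=F();print(round(o["time_s"],2),z,round(o["tool_pos"][2],4),np.round(f,1))
bot.move_linear(np.r_[b,.30],rate=.3)
bot.move_linear(np.r_[loc(PR,-.14,-.17),.30],rate=.3)
print(get_obs()["time_s"])
from fit import proj
for n in("top","scene"):
    im=viewer.get_image(n);C=cloud(im);D=dict(p=im["position"],q=im["orientation"],K=im["camera_matrix"])
    cv2.imwrite(f"pics/end_{n}.png",im["frame"])
    # lid plane heights: local coordinates
    c,s=np.cos(PR[2]),np.sin(PR[2]);dx=C[...,0]-PR[0];dy=C[...,1]-PR[1];lx=c*dx+s*dy;ly=-s*dx+c*dy;z=C[...,2]
    m=(lx>-.04)&(lx<.09)&(abs(ly)<.08)&(abs(ly)>.055)&(z>.04)&(z<.12)
    k=np.polyfit(lx[m],z[m],1);print(n,m.sum(),"lid angle",-k[0],"z at -39mm",np.polyval(k,-.039))
    m2=(lx>-.118)&(lx<-.065)&(abs(ly)<.09)&(z<.1)
    print("deck z",np.median(z[m2]),m2.sum())
```

```text
39.1917 0.07189598363559242 [-6.1  0.6  8.6]
39.44 0.073 0.0728 [ 0.7 -0.3 -0.5]
39.69 0.0745 0.0745 [-0.7  0.2  0.2]
39.94 0.076 0.0761 [0.7 0.8 0.1]
40.19 0.078 0.0782 [-0.1 -0.2 -0.6]
40.44 0.08 0.0802 [-0.5  0.2  0.1]
42.1417
top 1099 lid angle -0.0262906895869678 z at -39mm 0.06981722014602341
deck z 0.04858676785447291 1165
scene 777 lid angle -0.02475328580910071 z at -39mm 0.06947898026774096
deck z 0.04784440015601765 966
```

View pics/end_top.png

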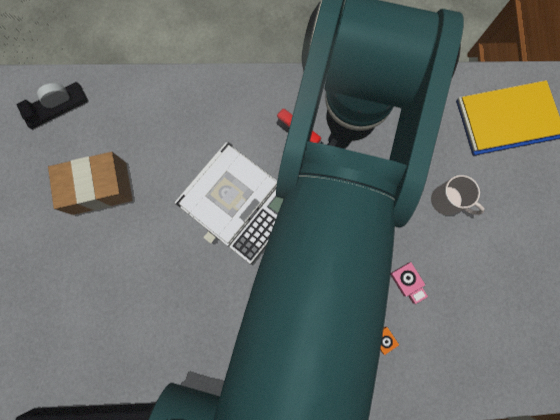

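View pics/end_scene.png

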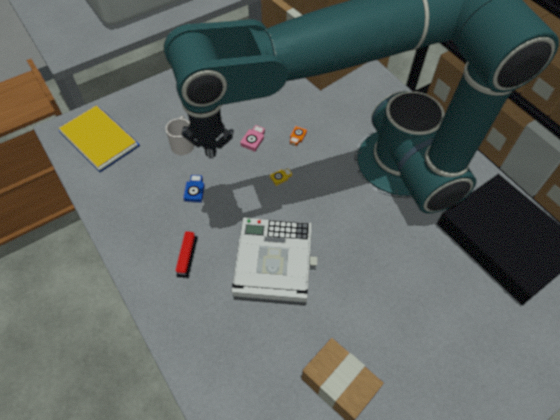

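The lid reads about -0.025 rad with nothing touching it, so the catch is holding. The blue cassette (194,188), stapler and mug are unmoved in the scene view.

```bash
python3 -c "
from h import *
print(get_obs()['time_s'],get_obs()['contact_force']);print(sign_off())"
```

```text
42.2417 [-0.2431083   0.21397171 -0.53528174]
the job is handed in; nothing more can be done
None
```

The yellow cassette is loaded and the printer's lid is shut and held by its catch. I handed the job in at about 42 s of the 72 s allowed.

- **Cassette:** I gripped the larger yellow cassette and lowered it into the well with its nose to the keypad. I then pressed its top with up to about 15 N. The fingers met it firmly at 52.0 mm, which is the height for fully home. That 15 N was a little above the 3 to 12 N the task gave, because I pressed once more after it had already seated.
- **Lid:** I nudged the lid from behind, it sank by itself, and I pressed the thumb pad in 0.3 mm steps. Resistance climbed to about 18.6 N and then gave way at once, and I stopped there. No further press was needed.
- **Final checks:** With the arm clear, both cameras gave the lid at about -0.025 rad, inside the caught range. An uncaught lid would sit at 0.08 rad or more.
- **Other things on the desk:** The blue cassette, stapler and mug looked unmoved in the scene picture, and I saw nothing else displaced. I compared these by eye only. In the last top picture the arm hid the blue and small yellow cassettes and part of the stapler.
- **Disagreement:** The scene camera alone placed the cassette's nose the wrong way round on one fit. The picture and the top camera ruled that out, and none of the later checks disagreed.

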